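# Scrape the broken brittle off the board into the pan

## Robot

A 6-joint arm with a two-finger parallel gripper is mounted at the origin on the work surface. World frame = base frame: x ahead of the robot, y to its left, z up, the work surface at z = 0. Lengths are in mm, angles in rad, forces in N, time in s.
With the tool pointing down it reaches from about 300 to 750 mm from the base axis. Payload 8.5 kg.
Tool frame: the origin (TCP) lies midway between the tips of the shut fingers; the grasp point (between the pads) lies 19 mm behind it; z points along the fingers, y is the line along which they close (so a half turn about z gives the same grasp; the last joint's range is limited). The gripper opens to 85 mm and grips with 20 to 120 N. Pads are 22 mm wide; open, the fingers measure 114 mm over their backs; the gripper's body (76 mm by 85 mm) begins 54 mm behind the grasp point. The pads swing forward as they close: fully open they stand 13 mm farther back than shut.
Start: joints at [-1.478, 0.381, 1.297, -0, 1.464, -0.215], TCP at [166.624, -524.134, 201.122] pointing down, gripper open.
Joint ranges: [-3.11, 3.11], [-0.89, 2.33], [0.22, 2.48], [-1.42, 4.56], [0.17, 2.85], [-2.88, 2.88]. Speed limits (rad/s): [2.39, 2.39, 3.14, 3.14, 3.14, 3.14].

## Interface

Orientations are given as a unit quaternion [x, y, z, w].
In Python, from rig import telemetry, optics, ticket gives the robot as it stands. The module is installed in compiled form; this text tells all that it offers.
- The arm moves only by the tool carry_out, never from a script. Its arguments are lists of equal length, an entry for each row: "claw": the opening, from -1 (shut) to 1 (fully open); "slide": the shift along the tool's x, y, z normalised to -1 to 1, where 1 is 0.2 m, a list of three; "turn": the turn about the tool's z normalised to -1 to 1, where 1 is 90 degrees. A call has 1 to 12 rows; each row is the pose to reach, as a shift and turn from the pose commanded when the call began, along the tool's axes at that moment; what a row does not reach only later rows make up. A row lasts 1/10 s, in which the tool goes at most 50 mm and 8.59 degrees, less where a joint would pass 70% of its speed; a pose out of reach is approached as far as the arm can. A call with a number of a shift or a turn outside -1 to 1 is refused whole. A call with a gripper value outside its range is refused whole. The fingers move at their own pace and stop on an object; "grip_force" is the grip in N (left out, the last holds). Time passes only in rows, so rows that repeat a pose let the fingers close. It gives the time, the measured TCP pose, the force, the opening and the grip force at its end, in the units of the state.
- telemetry.sense(): the state, without advancing time (a new reading comes with each control period).
- optics.read_camera(name): name is "scene" or "top"; returns a dict with "frame" (480x640x3 uint8, red, green, blue), "depth" (480x640 float32, mm along the optical axis (not along the pixel's ray), 0 where there is no reading), "fovy" (degrees; the focal length in pixels is half the picture's height over the tangent of half this angle, whatever the lens; pixels are square), "cx", "cy" (the principal point, pixels), "k1" (the pictures are not rectified: a ray, as slopes to the right and down, at radius r is drawn at 1 + k1 r^2 times it, then the intrinsics apply), "cam_to_world" (4x4, takes a point from camera to world coordinates). Camera axes: x right, y down, z forward; pixel columns grow to the right and rows downward; lengths in mm; the calibration is good to about 2 mm. A picture is of the moment at which its call begins.
- ticket.hand_in(): hands the job in; it is judged then, once.
The state is a dict: "clock": time; "qpos": joint angles; "dq": joint speeds; "joint_torque": joint torques, N m; "eef_pos": TCP position; "tool_rot": TCP orientation; "contact_force": force on the tool from outside, world axes, zero at the start; "ft_torque": the same for the moment, N m; "opening": finger opening in mm; "grasp_force": force on a finger pad.
Only numpy, scipy, OpenCV 4.12 (cv2) and the standard library are available. Lean on these libraries where they do the work, as an engineer would, in place of code of your own. Each camera call takes 0.05 s, during which the arm holds its last target. There are 200 camera calls.

## Task

Get the broken brittle off the chopping board and into the steel pan beside it: first put the mallet out of the way on the rubber bar mat, then take the scraper from its rack, set its blade down on the bare end of the board behind all the shards, and push them over the edge in a stroke with the blade kept pressed on the board all the way to the pan's edge. Press lightly, do not lean on it: the blade reaches an unknown length below the handle, so feel for the board. Keep the fingers off the shards, hang the scraper back upright in its rack by its handle, and leave everything else on the counter where it stands.

Things in the scene. Friction and masses are not known exactly. Their poses are not given: they have to be found in the camera images.
- board: Wooden chopping board, 240 (its x) by 300 mm (its y). Origin: on the counter under its middle; the top face is 54 mm higher. Its +y end (y = +150 mm) is the edge beside the pan; the last 40 mm at the -y end are bare of shards. It stands on soft rubber feet: it sinks about 1 mm for each 15 N pressed on it.
- pan: Shallow steel food pan, fixed, 265 mm (its x) by 162 mm (its y), 42 mm high, 40 mm deep inside, walls 4 mm; it stands close against the +y end of the board, its rim 12 mm lower than the board's top. Origin: centre of its underside, on the counter; same axes as the board.
- mat: Black ribbed rubber bar mat, fixed, 260 mm (its x) by 160 mm (its y), 4 mm thick. Origin: centre of its underside, on the counter.
- mallet: Light wooden mallet, 0.2 to 0.35 kg, on the board between shards and pan, standing on one striking face. Head: block 55 (its x) by 50 (its y) by 76 mm high, to be gripped across its 50 mm. Round level handle 22 mm thick, its axis 38 mm up, from the head's -x face to x = -164 mm. Origin: centre of the striking face below.
- scraper: Bench scraper, 0.2 to 0.35 kg, hung upright in the rack. Handle: wooden bar 150 mm long (its x), 30 thick (y), 45 high; origin: centre of its underside, on the rack's top. Below it, mid-thickness, a steel blade 150 mm wide, 3 mm thick, clamped at some setting: its edge is 46 to 66 mm below the origin, unseen in the rack; it does not slip.
- rack: Dark wooden rack, fixed. Two upright cheeks 190 mm long (its x), 44 mm over both, 84 mm high, with a slot 14 mm wide, 166 long, 74 deep between them, open on top; foot 210 by 90 mm, 10 thick. Origin: centre of its underside, on the counter. The scraper hangs over the middle, its origin at z = 84 mm.
- shard_a: Shard of almond brittle, an irregular flat slab about 72 by 40 mm (long side along its x), 6 mm thick, 18 g, lying loose on the board. Origin: centre of its underside.
- shard_b: Shard of almond brittle, an irregular flat slab about 73 by 40 mm (long side along its x), 6 mm thick, 18 g, lying loose on the board. Origin: centre of its underside.
- shard_c: Shard of almond brittle, an irregular flat slab about 70 by 40 mm (long side along its x), 6 mm thick, 18 g, lying loose on the board. Origin: centre of its underside.
- shard_d: Shard of almond brittle, an irregular flat slab about 70 by 40 mm (long side along its x), 6 mm thick, 18 g, lying loose on the board. Origin: centre of its underside.
- milk_jug: Bystander: steel milk jug, 84 mm wide without its handle, 105 mm high. Origin: centre of its underside.
- sugar_jar: Bystander: lidded glass jar, 80 mm wide, 120 mm high. Origin: centre of its underside.
- tamper: Bystander: dark steel coffee tamper, 58 mm wide, 90 mm high. Origin: centre of its underside.
- cup: Bystander: white ceramic mug, 76 mm wide, 65 mm high. Origin: centre of its underside.
There are look-alikes about, which are no part of the job. Several things have the shape of the mallet; the one meant has the colours described above. Leave any pink look-alike of the shard_d alone.

How it is judged (in metres and radians):
On the way, in this order (a step that is already met when the one before it is completed fails the run):
1. the mallet stands or lies on the mat, let go (x of mallet in the frame of mat between -0.128 and 0.128 m and y of mallet in the frame of mat between -0.078 and 0.078 m and z of mallet in the frame of mat between -0.01 and 0.06 m and linear speed of mallet below 0.02 m/s and contact force between the fingers and mallet below 0.1 N), for 0.2 s.
2. the blade is pressed on the board behind the shards (scraper's origin more than 85 mm from the board's middle towards its -y end) (contact force between scraper and board above 0.7 N and y of scraper in the frame of board below -0.085 m), for 0.2 s.
3. the blade is still pressed on the board as it crosses the middle (within 60 mm of it) (contact force between scraper and board above 0.7 N and y of scraper in the frame of board between -0.06 and 0.06 m), for 0.2 s.
4. the blade is still pressed on the board at the pan's edge (within 30 mm of it) (contact force between scraper and board above 0.7 N and y of scraper in the frame of board above 0.12 m), for 0.1 s.
At the end, for the whole second after the job is handed in: All four shards are in the pan (inside its outline, lower than 50 mm); the mallet's head is over the mat; the scraper hangs in its rack (origin within 15 mm lengthways, 12 mm across, 5 mm low to 7 mm high of its place, tilt under 0.12 rad); all at rest (x of mallet in the frame of mat between -0.128 and 0.128 m and y of mallet in the frame of mat between -0.078 and 0.078 m and z of mallet in the frame of mat between -0.01 and 0.06 m and linear speed of each of mallet, shard_a, shard_b, shard_c, shard_d, scraper below 0.02 m/s and x of shard_a in the frame of pan between -0.129 and 0.129 m and y of shard_a in the frame of pan between -0.081 and 0.078 m and z of shard_a in the frame of pan between -0.01 and 0.05 m and x of shard_b in the frame of pan between -0.129 and 0.129 m and y of shard_b in the frame of pan between -0.081 and 0.078 m and z of shard_b in the frame of pan between -0.01 and 0.05 m and x of shard_c in the frame of pan between -0.129 and 0.129 m and y of shard_c in the frame of pan between -0.081 and 0.078 m and z of shard_c in the frame of pan between -0.01 and 0.05 m and x of shard_d in the frame of pan between -0.129 and 0.129 m and y of shard_d in the frame of pan between -0.081 and 0.078 m and z of shard_d in the frame of pan between -0.01 and 0.05 m and x of scraper in the frame of rack between -0.015 and 0.015 m and y of scraper in the frame of rack between -0.012 and 0.012 m and z of scraper in the frame of rack between 0.079 and 0.091 m and angle between scraper's own z axis and vertical below 0.12 rad); the robot touches nothing.
It fails at once if the scraper is pressed on the board with more than 30 N (contact force between scraper and board above 30 N).
It fails at once if the fingers push a shard (contact force between the fingers and shard_a above 0.3 N or contact force between the fingers and shard_b above 0.3 N or contact force between the fingers and shard_c above 0.3 N or contact force between the fingers and shard_d above 0.3 N).
It fails at once if a bystander (jug, jar, tamper, mug) is moved more than 30 mm (distance of any of milk_jug, sugar_jar, tamper, cup from where it was at the start of the episode above 0.03 m).
It also fails if it takes over 72 s, if anything falls off the work surface, if the arm or the gripper's body presses on something with over 40 N, if the wrist force passes 120 N, or if a joint passes its speed limit or range.

## Working session

There is one attempt and no reset: what is moved stays moved. The work goes in short steps, Python scripts to look and compute and a tool call to move; the robot and the scene stay as the last step left them, time stands still between calls to the robot, and variables do not carry over. Pictures are saved under pics/ and viewed, at most 10 in all, crops included, and the job is handed in when it is done.

Besides the shell and the picture viewer there is one more tool, called after ">>>" as name([rows], argument=value, ...), one row to a line, values as JSON. carry_out: Moves the arm, as the interface text tells. Scaled input: -1 to 1 covers 0.2 m each way for a shift and 90 degrees each way for a turn. Its arguments: {"type":"object","properties":{"claw":{"type":"array","items":{"type":"number"}},"slide":{"type":"array","items":{"type":"array","items":{"type":"number"}}},"turn":{"type":"array","items":{"type":"number"}},"grip_force":{"type":"number"}},"required":["claw","slide","turn"]}

```bash
mkdir -p pics
cat > h.py <<'E'
import numpy as np, cv2, pickle
from rig import telemetry, optics, ticket
def grab(n):
    c=optics.read_camera(n); pickle.dump(c,open(n+'.pkl','wb')); return c
def load(n): return pickle.load(open(n+'.pkl','rb'))
def f(c): return 240/np.tan(np.radians(c['fovy'])/2)
def rays(c,uv):
    uv=np.atleast_2d(np.array(uv,float)); d=(uv-[c['cx'],c['cy']])/f(c); s=d.copy()
    for _ in range(20): s=d/(1+c['k1']*(s**2).sum(1,keepdims=True))
    return np.c_[s,np.ones(len(s))]
def plane(c,uv,z):
    T=np.array(c['cam_to_world']); r=rays(c,uv)@T[:3,:3].T; o=T[:3,3]
    return o+r*((z-o[2])/r[:,2])[:,None]
def cloud(c):
    v,u=np.mgrid[:480,:640]; T=np.array(c['cam_to_world'])
    P=rays(c,np.c_[u.ravel(),v.ravel()])*c['depth'].reshape(-1,1)
    return (P@T[:3,:3].T+T[:3,3]).reshape(480,640,3)
E
python3 - <<'E'
from h import *
for n in('scene','top'):
    c=grab(n); cv2.imwrite(f'pics/{n}0.png',c['frame'][...,::-1]); print(n,c['fovy'],c['k1'],np.round(c['cam_to_world'],3))
s=telemetry.sense(); print({k:np.round(v,3) for k,v in s.items()})
E
```

```text
scene 44.9816617807298 -0.12404414000675539 [[ 8.490000e-01  4.380000e-01 -2.950000e-01  8.970640e+02]
 [ 5.280000e-01 -7.050000e-01  4.740000e-01 -5.605600e+02]
 [-0.000000e+00 -5.580000e-01 -8.300000e-01  1.109021e+03]
 [ 0.000000e+00  0.000000e+00  0.000000e+00  1.000000e+00]]
top 56.99020739422128 -0.008153686296697294 [[ 1.800000e-02 -9.940000e-01  1.100000e-01  3.773180e+02]
 [-1.000000e+00 -1.800000e-02  2.000000e-03  1.493100e+01]
 [-0.000000e+00 -1.100000e-01 -9.940000e-01  1.252155e+03]
 [ 0.000000e+00  0.000000e+00  0.000000e+00  1.000000e+00]]
{'clock': np.float64(0.1), 'qpos': array([-1.478,  0.381,  1.298,  0.   ,  1.464, -0.215]), 'dq': array([-0.   , -0.002, -0.001,  0.002,  0.002,  0.   ]), 'joint_torque': array([ 6.0000e-03, -4.4922e+01, -2.3166e+01, -0.0000e+00,  4.0000e-03,
       -0.0000e+00]), 'eef_pos': array([ 166.621, -523.855,  200.588]), 'tool_rot': array([ 0.988,  0.153,  0.   , -0.001]), 'contact_force': array([-0.091,  0.302, -0.269]), 'ft_torque': array([ 0.038, -0.041,  0.017]), 'grasp_force': np.float64(0.0), 'opening': np.float64(85.837)}
```

View pics/scene0.png

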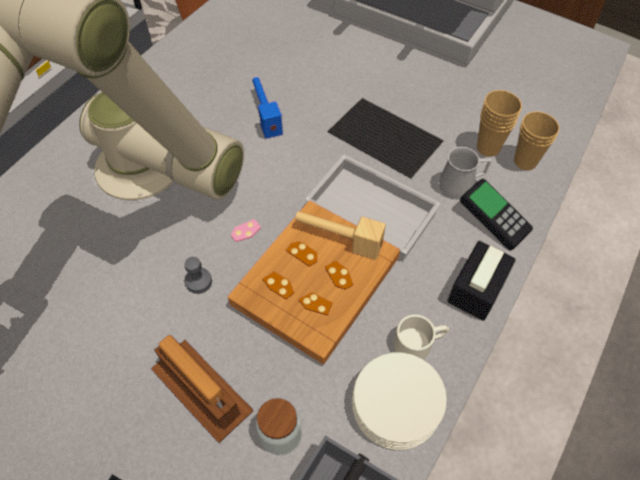

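View pics/top0.png

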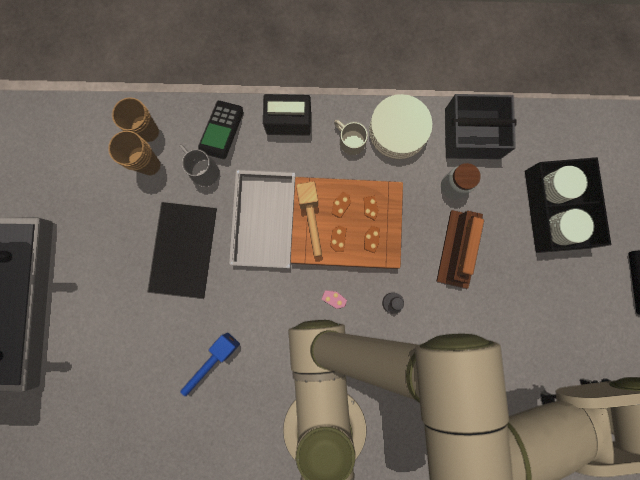

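The scene view shows the wooden mallet on the board with its head at (369,238), and a blue look-alike at (270,120). The orange shards are at (302,252), (340,275), (279,285) and (317,303), with a pink decoy at (245,231). The mat is at (385,135) and the scraper in its rack at (200,385). In the top view the mallet head is at (307,193), the blue one at (225,347), the mat at (183,250) and the rack at (461,248). I choose the wooden one and will check it in a crop.

```bash
cat > meas.py <<'E'
from h import *
def rect(P): # P Nx2 world mm
    (c,s,a)=cv2.minAreaRect(P.astype(np.float32)); return np.round(c,1),np.round(s,1),round(a,1)
def comp(m,seed=None):
    m=cv2.morphologyEx(m.astype(np.uint8),cv2.MORPH_OPEN,np.ones((3,3),np.uint8))
    n,l,st,ce=cv2.connectedComponentsWithStats(m)
    i=1+np.argmax(st[1:,4]); return l==i
if __name__=='__main__':
    wins={'top':dict(board=(285,172,410,275),pan=(225,160,300,275),mat=(140,195,225,305),rack=(430,200,492,295),mal=(290,172,330,265)),
     'scene':dict(board=(220,195,405,365),pan=(295,150,445,262),mat=(320,95,450,180),rack=(145,325,260,440),mal=(290,200,392,262))}
    bands=dict(board=(49,59),pan=(38,46),mat=(-3,9),mal=(118,140),rack=(80,88))
    for n in wins:
        c=load(n); W=cloud(c); hsv=cv2.cvtColor(c['frame'],cv2.COLOR_RGB2HSV); V=hsv[...,2]
        def sel(k,m):
            x0,y0,x1,y1=wins[n][k]; w=np.zeros((480,640),bool); w[y0:y1,x0:x1]=1; return comp(w&m)
        Z=W[...,2]; dep=c['depth']>0
        for k,m in dict(board=(Z>49)&(Z<59),pan=(Z>38)&(Z<46),mat=(V<60)&(abs(Z)<12),mal=(Z>120)&(Z<140),malh=(Z>70)&(Z<110),
             handle=(Z>115)&(Z<140),cheeks=(Z>76)&(Z<92),foot=(Z>5)&(Z<16)).items():
            kk={'malh':'mal','handle':'rack','cheeks':'rack','foot':'rack'}.get(k,k)
            q=sel(kk,m&dep); 
            if q.sum()<10: print(n,k,'few'); continue
            q2=cv2.erode(q.astype(np.uint8),np.ones((3,3)))>0
            print(n,k,q.sum(),'z med',np.round(np.median(Z[q2]) if q2.any() else -1,1),rect(W[q][:,:2]))
    for n in ('top','scene'):
        c=load(n); W=cloud(c)
        for uv in {'top':[(307,193),(225,347),(461,248),(470,243),(183,250),(334,299),(342,205),(371,208),(338,238),(371,239),(393,302)],'scene':[(369,238),(270,120),(195,370),(385,135),(245,231)]}[n]:
            print(n,uv,np.round(W[uv[1],uv[0]]),c['frame'][uv[1],uv[0]])
    c=load('scene')['frame'][185:365,215:455,::-1]; cv2.imwrite('pics/crop1.png',cv2.resize(c,None,fx=3,fy=3))
E
python3 meas.py
```

```text
top board 5598 z med 53.4 (array([564.2, -74.7]), array([257.6, 239.4]), 88.1)
top pan 63 z med 41.6 (array([571.3, 259. ]), array([11. , 44.9]), 84.2)
top mat 5023 z med 3.3 (array([485.5, 410.4]), array([160.5, 257.9]), 84.9)
top mal 400 z med 129.4 (array([627.6,  56. ]), array([54.9, 49.5]), 10.3)
top malh 443 z med 101.0 (array([534.6,  35.2]), array([137.1,  27.4]), 10.6)
top handle 735 z med 128.1 (array([ 497.5, -372.7]), array([ 32.1, 149.3]), 77.5)
top cheeks 429 z med 83.0 (array([ 500.8, -373.8]), array([ 45.3, 190.8]), 77.8)
top foot 599 z med 9.5 (array([ 506.1, -342.3]), array([ 25.3, 207.8]), 77.8)
scene board 10188 z med 53.1 (array([564.9, -53.5]), array([301.8, 242. ]), 88.1)
scene pan 74 z med 40.9 (array([701.8, 183. ]), array([51.6,  9.6]), 87.8)
scene mat 4190 z med 2.5 (array([485.3, 410.6]), array([161. , 256.6]), 85.0)
scene mal 570 z med 129.0 (array([628.4,  56.6]), array([56. , 52.5]), 13.1)
scene malh 618 z med 99.3 (array([532.2,  38.4]), array([133.1,  24.4]), 11.5)
scene handle 1366 z med 127.9 (array([ 498.7, -371.9]), array([ 31.5, 151.5]), 78.1)
sc
[... 213 characters left out ...]
225, 347) [225. 262.  75.] [ 47  84 159]
top (461, 248) [ 495. -355.   86.] [85 53 34]
top (470, 243) [ 503. -364.  130.] [159  99  59]
top (183, 250) [483. 408.   1.] [37 35 32]
top (334, 299) [353. -23.   5.] [199 133 149]
top (342, 205) [610. -39.  61.] [158  90  48]
top (371, 208) [ 603. -119.   57.] [155  87  43]
top (338, 238) [519. -30.  58.] [158  93  51]
top (371, 239) [ 518. -119.   58.] [156  89  47]
top (393, 302) [ 350. -175.   86.] [78 72 72]
scene (369, 238) [639.  35. 129.] [224 185 122]
scene (270, 120) [240. 251.  66.] [ 32  69 133]
scene (195, 370) [ 514. -372.  127.] [199 134  69]
scene (385, 135) [486. 412.   5.] [39 40 35]
scene (245, 231) [356. -24.   6.] [233 158 174]
```

View pics/crop1.png

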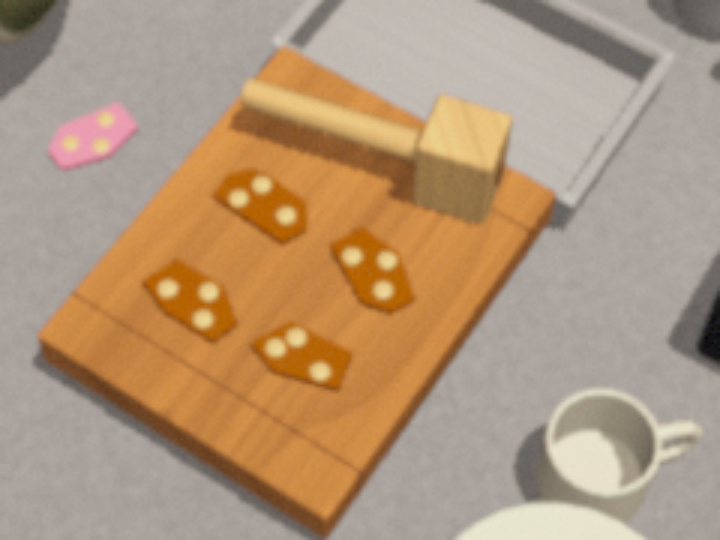

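The crop confirms it: the wooden mallet with its head at about (465,155), four orange shards, and the pink decoy at (90,135), which I leave alone. Heights agree from both views: head top 129, board 53, cheeks 83, handle top 128 mm. Next is the reach planner.

```bash
cat > plan.py <<'E'
from h import *
import sys
from scipy.spatial.transform import Rotation as R
def phi0(s):
    x=R.from_quat(s['tool_rot']).as_matrix()[:,0]; return np.degrees(np.arctan2(x[1],x[0]))
def plan(targets,start=None):
    s=telemetry.sense()
    p,ph=(np.array(s['eef_pos']),phi0(s)) if start is None else start
    for t in targets:
        t=np.array(t,float); d=t[:3]-p; a=np.radians(ph); ax=np.array([[np.cos(a),np.sin(a),0],[np.sin(a),-np.cos(a),0],[0,0,-1]])
        v=ax@d/200; n=int(np.ceil(np.abs(v).max()-1e-6)) or 1
        print(t,'calls',n,'slide',np.round(v,4),'turn',round((ph-t[3])/90,4),'dist',round(np.linalg.norm(d),1)); p,ph=t[:3],t[3]
E
python3 - <<'E'
from plan import *
plan([(310,-345,200,17.6),(455,-160,200,17.6),(628,56.3,200,17.6),(628,56.3,200,11),(628,56.3,86,11)])
# shards in board frame
c=load('scene'); W=cloud(c); hsv=cv2.cvtColor(c['frame'],cv2.COLOR_RGB2HSV)
b=np.radians(-1.9); X=np.array([np.cos(b),np.sin(b)]); Y=np.array([-np.sin(b),np.cos(b)])
m=((hsv[...,1]>225)&(hsv[...,2]<200)).astype(np.uint8); w=np.zeros_like(m); w[230:325,250:365]=1; m=cv2.morphologyEx(m&w,cv2.MORPH_OPEN,np.ones((2,2),np.uint8))
for q in cv2.findContours(m,0,2)[0]:
    if cv2.contourArea(q)>80:
        P=plane(c,q[:,0],60)[:,:2]-[564.5,-53.5]; print('shard x',np.round([(P@X).min(),(P@X).max()]),'y',np.round([(P@Y).min(),(P@Y).max()]))
E
```

```text
[ 310.  -345.   200.    17.6] calls 1 slide [ 0.9542 -0.635   0.0029] turn 0.0004 dist 229.2
[ 455.  -160.   200.    17.6] calls 1 slide [ 0.9708 -0.6625  0.    ] turn 0.0 dist 235.1
[628.   56.3 200.   17.6] calls 2 slide [ 1.1515 -0.7693  0.    ] turn 0.0 dist 277.0
[628.   56.3 200.   11. ] calls 1 slide [0. 0. 0.] turn 0.0733 dist 0.0
[628.   56.3  86.   11. ] calls 1 slide [0.   0.   0.57] turn 0.0 dist 114.0
shard x [33. 78.] y [-82. -45.]
shard x [-74. -32.] y [-87. -52.]
shard x [18. 64.] y [-5. 41.]
shard x [-51.  -9.] y [ 3. 39.]
```

>>> carry_out([
  [1, -0.689, 0],
  [1, -0.689, 0],
  [1, -0.689, 0],
  [1, -0.689, 0],
  [1, -0.689, 0],
], claw=[1, 1, 1, 1, 1], turn=[0, 0, 0, 0, 0])

```text
clock: 0.6
eef_pos: [316.4, -330.0, 201.0]
tool_rot: [0.988, 0.153, 0.0, -0.0]
contact_force: [-0.5, -0.4, -0.2]
opening: 85.3
grasp_force: 0.0
```

>>> carry_out([
  [1, -0.689, 0],
  [1, -0.689, 0],
  [1, -0.689, 0],
  [1, -0.689, 0],
  [1, -0.689, 0],
], claw=[1, 1, 1, 1, 1], turn=[0, 0, 0, 0, 0])

```text
clock: 1.1
eef_pos: [465.3, -138.0, 201.0]
tool_rot: [0.988, 0.154, -0.0, -0.0]
contact_force: [0.5, -1.1, 1.5]
opening: 85.0
grasp_force: 0.0
```

>>> carry_out([
  [1, -0.689, 0],
  [1, -0.689, 0],
  [1, -0.689, 0],
  [1, -0.689, 0],
  [1, -0.689, 0],
  [1, -0.689, 0],
  [1, -0.689, 0],
], claw=[1, 1, 1, 1, 1, 1, 1], turn=[0.073, 0.073, 0.073, 0.073, 0.073, 0.073, 0.073])

```text
clock: 1.8
eef_pos: [613.1, 52.2, 200.2]
tool_rot: [0.995, 0.097, -0.001, -0.0]
contact_force: [0.6, -0.3, 0.0]
opening: 85.4
grasp_force: 0.0
```

Run:
```python
from plan import *
s=telemetry.sense(); print(s['clock'],s['eef_pos'],phi0(s),s['qpos'],s['contact_force'])
plan([(628,56.3,150,11),(628,56.3,86,11)])
```

```text
1.8 [613.05060826  52.21116931 200.24948206] 11.152354758040339 [-1.07064504e-01  4.98861696e-01  1.10284746e+00 -2.68285969e-04
  1.54144973e+00  1.26909476e+00] [ 0.57338374 -0.30804138  0.02104917]
[628.   56.3 150.   11. ] calls 1 slide [ 0.0773 -0.0056  0.2512] turn 0.0017 dist 52.6
[628.   56.3  86.   11. ] calls 1 slide [0.   0.   0.32] turn 0.0 dist 64.0
```

>>> carry_out([
  [0.077, -0.006, 0.2],
  [0.077, -0.006, 0.2],
  [0.077, -0.006, 0.35],
  [0.077, -0.006, 0.45],
  [0.077, -0.006, 0.52],
  [0.077, -0.006, 0.57],
  [0.077, -0.006, 0.57],
  [0.077, -0.006, 0.57],
], claw=[1, 1, 1, 1, 1, 1, 1, 1], turn=[0, 0, 0, 0, 0, 0, 0, 0])

```text
clock: 2.6
eef_pos: [628.3, 55.3, 88.3]
tool_rot: [0.995, 0.096, 0.001, 0.0]
contact_force: [0.5, -0.8, 0.9]
opening: 85.6
grasp_force: 0.0
```

>>> carry_out([
  [0, 0, 0],
  [0, 0, 0],
  [0, 0, 0],
  [0, 0, 0],
  [0, 0, 0],
  [0, 0, 0],
  [0, 0, 0],
  [0, 0, 0],
  [0, 0, 0],
  [0, 0, 0],
], claw=[-0.2, -0.2, -0.2, -0.2, -0.2, -0.2, -0.2, -0.2, -0.2, -0.2], turn=[0, 0, 0, 0, 0, 0, 0, 0, 0, 0], grip_force=50)

```text
clock: 3.6
eef_pos: [628.4, 55.9, 87.8]
tool_rot: [0.995, 0.096, 0.001, 0.0]
contact_force: [-1.0, 1.2, 5.5]
opening: 48.4
grasp_force: 55.2
```

>>> carry_out([
  [0, 0, -0.04],
  [0, 0, -0.1],
  [0, 0, -0.2],
  [0, 0, -0.3],
  [0, 0, -0.4],
  [0, 0, -0.4],
  [0, 0, -0.4],
  [0, 0, -0.4],
], claw=[-0.2, -0.2, -0.2, -0.2, -0.2, -0.2, -0.2, -0.2], turn=[0, 0, 0, 0, 0, 0, 0, 0])

```text
clock: 4.4
eef_pos: [627.4, 55.7, 165.7]
tool_rot: [0.995, 0.096, -0.001, -0.0]
contact_force: [0.4, 0.0, -2.4]
opening: 48.1
grasp_force: 54.2
```

Run:
```python
from plan import *
s=telemetry.sense(); print(s['clock'],s['eef_pos'],phi0(s),s['qpos'],s['contact_force'],s['opening'])
plan([(570,210,166,11),(500,400,166,11),(500,400,40,11)])
c=grab('scene'); cv2.imwrite('pics/lift.png',c['frame'][60:360,200:520,::-1])
```

```text
4.4 [627.429483    55.740469   165.74597561] 11.058340526956247 [-9.90240367e-02  5.48081241e-01  1.11557218e+00 -1.21672107e-05
  1.48054342e+00  1.27876987e+00] [ 0.44279828  0.02299299 -2.38726794] 48.1225402861237
[570. 210. 166.  11.] calls 1 slide [-0.1339 -0.8121 -0.0013] turn 0.0006 dist 164.6
[500. 400. 166.  11.] calls 1 slide [-0.1623 -0.9993  0.    ] turn 0.0 dist 202.5
[500. 400.  40.  11.] calls 1 slide [0.   0.   0.63] turn 0.0 dist 126.0
```

View pics/lift.png

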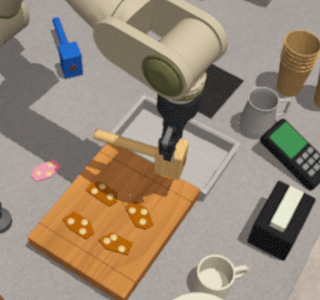

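The crop shows the mallet held level and clear of the board; I carry it to the mat.

>>> carry_out([
  [-0.03, -0.18, 0],
  [-0.07, -0.4, 0],
  [-0.1, -0.62, 0],
  [-0.134, -0.812, 0],
  [-0.134, -0.812, 0],
  [-0.134, -0.812, 0],
], claw=[-0.2, -0.2, -0.2, -0.2, -0.2, -0.2], turn=[0, 0, 0, 0, 0, 0])

```text
clock: 5.05
eef_pos: [570.1, 210.5, 166.4]
tool_rot: [0.995, 0.097, -0.001, 0.0]
contact_force: [0.2, -1.0, -2.8]
opening: 48.4
grasp_force: 54.3
```

>>> carry_out([
  [-0.03, -0.2, 0],
  [-0.07, -0.4, 0],
  [-0.1, -0.6, 0],
  [-0.13, -0.8, 0],
  [-0.162, -0.95, 0],
  [-0.162, -0.999, 0],
  [-0.162, -0.999, 0],
  [-0.162, -0.999, 0],
  [-0.162, -0.999, 0],
], claw=[-0.2, -0.2, -0.2, -0.2, -0.2, -0.2, -0.2, -0.2, -0.2], turn=[0, 0, 0, 0, 0, 0, 0, 0, 0])

```text
clock: 5.95
eef_pos: [501.4, 398.3, 167.0]
tool_rot: [0.995, 0.095, -0.0, 0.0]
contact_force: [0.2, -0.6, -3.0]
opening: 48.6
grasp_force: 54.3
```

>>> carry_out([
  [0, 0, 0.15],
  [0, 0, 0.3],
  [0, 0, 0.4],
  [0, 0, 0.48],
  [0, 0, 0.54],
  [0, 0, 0.58],
  [0, 0, 0.61],
  [0, 0, 0.61],
  [0, 0, 0.61],
], claw=[-0.2, -0.2, -0.2, -0.2, -0.2, -0.2, -0.2, -0.2, -0.2], turn=[0, 0, 0, 0, 0, 0, 0, 0, 0])

```text
clock: 6.85
eef_pos: [500.8, 400.0, 45.7]
tool_rot: [0.995, 0.096, 0.0, -0.0]
contact_force: [-0.3, -0.3, -3.8]
opening: 48.4
grasp_force: 54.3
```

Run:
```python
from plan import *
s=telemetry.sense(); print(s['clock'],s['eef_pos'],phi0(s),s['contact_force'],s['opening'])
```

```text
6.85 [500.7638288  399.96859972  45.71270987] 11.067026385013097 [-0.30258877 -0.27455672 -3.75595541] 48.37787552773716
```

>>> carry_out([
  [0, 0, 0.012],
  [0, 0, 0.024],
  [0, 0, 0.032],
  [0, 0, 0.036],
  [0, 0, 0.036],
], claw=[-0.2, -0.2, -0.2, -0.2, -0.2], turn=[0, 0, 0, 0, 0])

```text
clock: 7.35
eef_pos: [500.6, 400.0, 38.3]
tool_rot: [0.995, 0.096, 0.0, -0.0]
contact_force: [-0.1, -0.3, 0.5]
opening: 48.7
grasp_force: 54.7
```

>>> carry_out([
  [0, 0, 0],
  [0, 0, 0],
  [0, 0, 0],
  [0, 0, 0],
  [0, 0, 0],
  [0, 0, 0],
  [0, 0, -0.1],
  [0, 0, -0.3],
  [0, 0, -0.5],
  [0, 0, -0.7],
  [0, 0, -0.8],
  [0, 0, -0.8],
], claw=[1, 1, 1, 1, 1, 1, 1, 1, 1, 1, 1, 1], turn=[0, 0, 0, 0, 0, 0, 0, 0, 0, 0, 0, 0])

```text
clock: 8.55
eef_pos: [501.4, 400.4, 201.4]
tool_rot: [0.995, 0.096, 0.003, -0.001]
contact_force: [0.6, 0.4, -0.4]
opening: 85.7
grasp_force: 0.0
```

Run:
```python
from plan import *
from meas import rect,comp
s=telemetry.sense(); print(s['clock'],s['eef_pos'],phi0(s),s['contact_force'],s['opening'])
c=grab('scene'); W=cloud(c); Z=W[...,2]; m=np.zeros_like(Z,bool); m[80:190,300:450]=1
q=comp(m&(Z>72)&(Z<90)); print('mallet top',rect(W[q][:,:2]),np.median(Z[q]))
plan([(500,210,200,11),(500,20,200,11),(500,-170,200,0),(500,-360,200,-12.2),(500,-373.8,92,-12.2)])
```

```text
8.55 [501.43008166 400.43842931 201.39874417] 11.06980340186944 [ 0.59005224  0.42651738 -0.37821034] 85.65141576424026
mallet top (array([502.6, 400. ]), array([55.3, 57.5]), 10.2) 78.41737574890544
[500. 210. 200.  11.] calls 1 slide [-0.1858  0.9318 -0.006 ] turn 0.0008 dist 190.0
[500.  20. 200.  11.] calls 1 slide [-0.1813  0.9325  0.    ] turn 0.0 dist 190.0
[ 500. -170.  200.    0.] calls 1 slide [-0.1813  0.9325  0.    ] turn 0.1222 dist 190.0
[ 500.  -360.   200.   -12.2] calls 1 slide [0.   0.95 0.  ] turn 0.1356 dist 190.0
[ 500.  -373.8   92.   -12.2] calls 1 slide [0.0146 0.0674 0.54  ] turn 0.0 dist 108.9
```

>>> carry_out([
  [-0.186, 0.932, 0],
  [-0.186, 0.932, 0],
  [-0.186, 0.932, 0],
  [-0.186, 0.932, 0],
], claw=[1, 1, 1, 1], turn=[0, 0, 0, 0])

```text
clock: 9.0
eef_pos: [498.6, 207.4, 196.1]
tool_rot: [0.995, 0.096, -0.002, 0.0]
contact_force: [0.6, 0.6, -0.3]
opening: 85.3
grasp_force: 0.0
```

>>> carry_out([
  [-0.181, 0.932, 0],
  [-0.181, 0.932, 0],
  [-0.181, 0.932, 0],
  [-0.181, 0.932, 0],
], claw=[1, 1, 1, 1], turn=[0, 0, 0, 0])

```text
clock: 9.4
eef_pos: [498.9, 17.6, 196.3]
tool_rot: [0.995, 0.096, -0.001, -0.0]
contact_force: [0.5, 0.6, -1.1]
opening: 85.3
grasp_force: 0.0
```

>>> carry_out([
  [-0.181, 0.932, 0],
  [-0.181, 0.932, 0],
  [-0.181, 0.932, 0],
  [-0.181, 0.932, 0],
], claw=[1, 1, 1, 1], turn=[0.122, 0.122, 0.122, 0.122])

```text
clock: 9.8
eef_pos: [499.2, -172.3, 196.1]
tool_rot: [1.0, 0.0, -0.001, -0.001]
contact_force: [-0.2, -0.9, 0.6]
opening: 85.5
grasp_force: 0.0
```

>>> carry_out([
  [0, 0.95, 0],
  [0, 0.95, 0],
  [0, 0.95, 0],
  [0, 0.95, 0],
  [0, 0.95, 0],
  [0, 0.95, 0],
  [0, 0.95, 0],
], claw=[1, 1, 1, 1, 1, 1, 1], turn=[0.136, 0.136, 0.136, 0.136, 0.136, 0.136, 0.136])

```text
clock: 10.5
eef_pos: [500.4, -358.8, 197.0]
tool_rot: [0.994, -0.105, -0.001, -0.001]
contact_force: [0.1, 0.2, -0.9]
opening: 85.3
grasp_force: 0.0
```

Run:
```python
from plan import *
s=telemetry.sense(); print(s['clock'],s['eef_pos'],phi0(s),s['qpos'],s['contact_force'])
plan([(499.3,-373,93,-12.2)])
```

```text
10.5 [ 500.38695596 -358.77043692  196.99288481] -12.107607493750765 [-8.14142133e-01  5.01813393e-01  1.10708898e+00  1.97046730e-04
  1.53473422e+00  9.67965542e-01] [ 0.0993046   0.15177377 -0.85425838]
[ 499.3 -373.    93.   -12.2] calls 1 slide [0.0096 0.0707 0.52  ] turn 0.001 dist 105.0
```

>>> carry_out([
  [0.01, 0.07, 0],
  [0.01, 0.07, 0.15],
  [0.01, 0.07, 0.3],
  [0.01, 0.07, 0.4],
  [0.01, 0.07, 0.47],
  [0.01, 0.07, 0.51],
  [0.01, 0.07, 0.52],
  [0.01, 0.07, 0.52],
  [0.01, 0.07, 0.52],
], claw=[1, 1, 1, 1, 1, 1, 1, 1, 1], turn=[0.001, 0.001, 0.001, 0.001, 0.001, 0.001, 0.001, 0.001, 0.001])

```text
clock: 11.4
eef_pos: [499.8, -374.4, 94.8]
tool_rot: [0.994, -0.107, 0.001, 0.001]
contact_force: [-1.3, -0.0, 0.8]
opening: 85.5
grasp_force: 0.0
```

>>> carry_out([
  [0, 0, 0],
  [0, 0, 0],
  [0, 0, 0],
  [0, 0, 0],
  [0, 0, 0],
  [0, 0, 0],
  [0, 0, 0],
  [0, 0, 0],
  [0, 0, 0],
  [0, 0, 0],
  [0, 0, 0],
  [0, 0, 0],
], claw=[-0.5, -0.5, -0.5, -0.5, -0.5, -0.5, -0.5, -0.5, -0.5, -0.5, -0.5, -0.5], turn=[0, 0, 0, 0, 0, 0, 0, 0, 0, 0, 0, 0], grip_force=90)

```text
clock: 12.6
eef_pos: [499.7, -374.0, 94.6]
tool_rot: [0.994, -0.107, 0.0, 0.0]
contact_force: [-0.5, 2.8, 5.3]
opening: 26.3
grasp_force: 88.4
```

Run:
```python
from plan import *
s=telemetry.sense(); print(s['clock'],s['eef_pos'],phi0(s),s['contact_force'],s['opening'],s['grasp_force'])
```

```text
12.6 [ 499.66707304 -374.00959409   94.62138678] -12.240174595916484 [-0.52364129  2.78916527  5.32421668] 26.26115257106518 88.35251977667212
```

>>> carry_out([
  [0, 0, -0.03],
  [0, 0, -0.08],
  [0, 0, -0.15],
  [0, 0, -0.23],
  [0, 0, -0.32],
  [0, 0, -0.4],
  [0, 0, -0.46],
  [0, 0, -0.5],
  [0, 0, -0.5],
  [0, 0, -0.5],
  [0, 0, -0.5],
], claw=[-0.5, -0.5, -0.5, -0.5, -0.5, -0.5, -0.5, -0.5, -0.5, -0.5, -0.5], turn=[0, 0, 0, 0, 0, 0, 0, 0, 0, 0, 0])

```text
clock: 13.7
eef_pos: [499.3, -373.9, 193.0]
tool_rot: [0.994, -0.107, -0.001, -0.001]
contact_force: [0.4, -0.1, -2.5]
opening: 26.3
grasp_force: 88.9
```

Run:
```python
from plan import *
s=telemetry.sense(); print(s['clock'],s['eef_pos'],phi0(s),s['contact_force'],s['opening'],s['grasp_force'])
c=grab('scene'); cv2.imwrite('pics/scr.png',cv2.resize(c['frame'][260:460,120:340,::-1],None,fx=2.5,fy=2.5))
b=np.radians(-1.9); X=np.array([np.cos(b),np.sin(b)]); Y=np.array([-np.sin(b),np.cos(b)]); C=np.array([564.5,-53.5])
p=C+2*X-132*Y; print(p); plan([(*p,195,-1.9),(*p,135,-1.9)])
```

```text
13.7 [ 499.25971509 -373.86409829  192.99464612] -12.247503042976938 [ 0.39005143 -0.07104604 -2.53063596] 26.281872225028525 88.86173067614436
[ 562.12241688 -185.49373886]
[ 562.12241688 -185.49373886  195.           -1.9       ] calls 1 slide [ 0.1071 -0.9872 -0.0096] turn -0.1149 dist 198.6
[ 562.12241688 -185.49373886  135.           -1.9       ] calls 1 slide [0.  0.  0.3] turn 0.0 dist 60.0
```

View pics/scr.png

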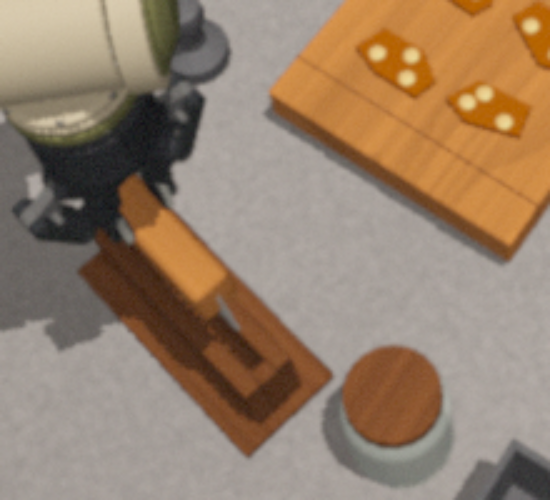

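The crop shows the scraper held level and clear of the rack, with the steel blade just visible at (228,312). I move to above the bare end and measure the blade edge by camera.

>>> carry_out([
  [0.01, -0.1, 0],
  [0.03, -0.25, 0],
  [0.05, -0.45, 0],
  [0.07, -0.65, 0],
  [0.09, -0.82, 0],
  [0.107, -0.93, 0],
  [0.107, -0.987, 0],
  [0.107, -0.987, 0],
  [0.107, -0.987, 0],
  [0.107, -0.987, 0],
], claw=[-0.5, -0.5, -0.5, -0.5, -0.5, -0.5, -0.5, -0.5, -0.5, -0.5], turn=[-0.02, -0.04, -0.06, -0.08, -0.1, -0.115, -0.115, -0.115, -0.115, -0.115])

```text
clock: 14.75
eef_pos: [561.9, -186.8, 193.8]
tool_rot: [1.0, -0.017, -0.0, 0.0]
contact_force: [-0.1, 0.8, -1.8]
opening: 26.3
grasp_force: 89.0
```

Run:
```python
from plan import *
s=telemetry.sense(); p=np.array(s['eef_pos']); print(s['clock'],p,phi0(s),s['contact_force'],s['opening'])
b=np.radians(-1.9); X=np.array([np.cos(b),np.sin(b)]); Y=np.array([-np.sin(b),np.cos(b)])
c=grab('scene'); W=cloud(c); d=W-p; x=d[...,:2]@X; y=d[...,:2]@Y; z=d[...,2]
m=(c['depth']>0)&(abs(x)<78)&(abs(y)<25)&(z<45)&(z>-100)
mb=m&(abs(y)<7)
for lo in range(-75,75,15):
    q=mb&(x>=lo)&(x<lo+15); 
    if q.sum(): print(lo,q.sum(),'min z',np.round(np.sort(z[q])[:6],1),'ymed',np.round(np.median(y[q]),1))
q=m&(z>25); 
print('handle',np.round([x[q].min(),x[q].max(),y[q].min(),y[q].max(),np.median(z[q])],1))
v,u=np.where(m); cv2.imwrite('pics/bl.png',cv2.resize(c['frame'][v.min()-20:v.max()+40,u.min()-20:u.max()+20,::-1],None,fx=3,fy=3)); print(u.min()-20,v.min()-20)
```

```text
14.75 [ 561.9202577  -186.81505602  193.77845304] -1.9814828334445698 [-0.05547814  0.77608624 -1.79430396] 26.279992533750207
-75 61 min z [-60.1  30.9  31.   31.1  31.2  31.2] ymed 0.1
-60 38 min z [-62.4 -58.4 -58.  -56.4 -55.5 -55. ] ymed 0.3
-45 14 min z [-58.3 -57.5 -56.5 -55.3 -54.2 -52.6] ymed 2.0
-30 17 min z [-60.7 -60.  -58.8 -58.6 -57.1 -54.5] ymed 2.2
-15 25 min z [-59.9 -58.8 -56.6 -56.3 -53.8 -53.5] ymed 2.4
0 74 min z [-59.5 -56.9 -56.8 -55.6 -55.6 -55.4] ymed 1.8
15 79 min z [-59.7 -58.8 -57.5 -56.6 -55.5 -54.9] ymed 0.9
30 80 min z [-60.2 -59.3 -57.4 -54.3 -54.3 -54.2] ymed 0.8
45 79 min z [-57.7 -57.6 -57.3 -56.4 -55.5 -55.2] ymed 1.0
60 157 min z [-60.6 -56.2 -55.8 -55.8 -55.2 -54.5] ymed 0.9
handle [-77.5  73.4 -23.7  19.5  33.6]
214 233
```

View pics/bl.png

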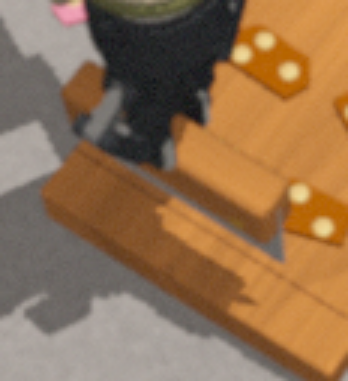

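The crop shows the blade over the bare strip behind all the shards, its lower edge near (280,255). Depth puts the edge about 59.5 mm below the TCP, so contact should come near TCP z = 113.

>>> carry_out([
  [0.01, 0, 0.08],
  [0.01, 0, 0.18],
  [0.01, 0, 0.26],
  [0.01, 0, 0.31],
  [0.01, 0, 0.34],
  [0.01, 0, 0.355],
  [0.01, 0, 0.365],
  [0.01, 0, 0.365],
  [0.01, 0, 0.365],
  [0.01, 0, 0.365],
], claw=[-0.5, -0.5, -0.5, -0.5, -0.5, -0.5, -0.5, -0.5, -0.5, -0.5], turn=[0, 0, 0, 0, 0, 0, 0, 0, 0, 0])

```text
clock: 15.8
eef_pos: [564.5, -185.8, 121.3]
tool_rot: [1.0, -0.016, 0.0, 0.0]
contact_force: [0.2, -0.1, -2.8]
opening: 26.3
grasp_force: 89.0
```

>>> carry_out([
  [0, 0, 0.005],
  [0, 0, 0.01],
  [0, 0, 0.01],
  [0, 0, 0.01],
], claw=[-0.5, -0.5, -0.5, -0.5], turn=[0, 0, 0, 0])

```text
clock: 16.2
eef_pos: [564.3, -185.8, 118.9]
tool_rot: [1.0, -0.017, -0.0, -0.0]
contact_force: [-0.2, -0.2, -2.2]
opening: 26.5
grasp_force: 89.0
```

Free force is about -2.5 N in z. I now step down.

>>> carry_out([
  [0, 0, 0.005],
  [0, 0, 0.01],
  [0, 0, 0.01],
  [0, 0, 0.01],
], claw=[-0.5, -0.5, -0.5, -0.5], turn=[0, 0, 0, 0])

```text
clock: 16.6
eef_pos: [564.3, -185.8, 116.9]
tool_rot: [1.0, -0.017, -0.0, -0.0]
contact_force: [0.1, -0.7, -2.7]
opening: 26.1
grasp_force: 89.0
```

>>> carry_out([
  [0, 0, 0.005],
  [0, 0, 0.005],
  [0, 0, 0.005],
], claw=[-0.5, -0.5, -0.5], turn=[0, 0, 0])

```text
clock: 16.9
eef_pos: [564.3, -185.8, 115.9]
tool_rot: [1.0, -0.017, -0.0, -0.0]
contact_force: [0.5, 0.2, -2.6]
opening: 26.0
grasp_force: 89.0
```

>>> carry_out([
  [0, 0, 0.005],
  [0, 0, 0.005],
  [0, 0, 0.005],
], claw=[-0.5, -0.5, -0.5], turn=[0, 0, 0])

```text
clock: 17.2
eef_pos: [564.3, -185.8, 114.9]
tool_rot: [1.0, -0.017, 0.0, -0.0]
contact_force: [0.1, -0.1, -3.6]
opening: 26.4
grasp_force: 89.0
```

>>> carry_out([
  [0, 0, 0.004],
  [0, 0, 0.004],
  [0, 0, 0.004],
], claw=[-0.5, -0.5, -0.5], turn=[0, 0, 0])

```text
clock: 17.5
eef_pos: [564.3, -185.8, 114.1]
tool_rot: [1.0, -0.017, -0.0, -0.0]
contact_force: [-0.2, 0.2, -2.7]
opening: 26.2
grasp_force: 89.0
```

>>> carry_out([
  [0, 0, 0.004],
  [0, 0, 0.004],
  [0, 0, 0.004],
], claw=[-0.5, -0.5, -0.5], turn=[0, 0, 0])

```text
clock: 17.8
eef_pos: [564.3, -185.8, 113.3]
tool_rot: [1.0, -0.017, -0.0, -0.0]
contact_force: [-0.0, -0.6, -2.1]
opening: 26.0
grasp_force: 89.0
```

>>> carry_out([
  [0, 0, 0.004],
  [0, 0, 0.004],
  [0, 0, 0.004],
], claw=[-0.5, -0.5, -0.5], turn=[0, 0, 0])

```text
clock: 18.1
eef_pos: [564.3, -185.8, 112.5]
tool_rot: [1.0, -0.017, -0.0, -0.0]
contact_force: [-0.0, -0.1, -2.4]
opening: 26.3
grasp_force: 89.0
```

>>> carry_out([
  [0, 0, 0.004],
  [0, 0, 0.004],
  [0, 0, 0.004],
], claw=[-0.5, -0.5, -0.5], turn=[0, 0, 0])

```text
clock: 18.4
eef_pos: [564.3, -185.8, 111.7]
tool_rot: [1.0, -0.017, -0.0, -0.0]
contact_force: [0.4, 0.7, -2.2]
opening: 26.2
grasp_force: 89.1
```

>>> carry_out([
  [0, 0, 0.002],
  [0, 0, 0.002],
  [0, 0, 0.002],
], claw=[-0.5, -0.5, -0.5], turn=[0, 0, 0])

```text
clock: 18.7
eef_pos: [564.4, -185.8, 111.6]
tool_rot: [1.0, -0.017, 0.0, 0.0]
contact_force: [0.7, -0.3, -0.0]
opening: 26.4
grasp_force: 89.3
```

>>> carry_out([
  [0, 0, 0.002],
  [0, 0, 0.002],
  [0, 0, 0.002],
], claw=[-0.5, -0.5, -0.5], turn=[0, 0, 0])

```text
clock: 19.0
eef_pos: [564.4, -185.8, 111.2]
tool_rot: [1.0, -0.017, 0.0, 0.0]
contact_force: [-0.0, 0.7, 2.6]
opening: 26.0
grasp_force: 89.8
```

>>> carry_out([
  [0, 0, 0.0015],
  [0, 0, 0.0015],
  [0, 0, 0.0015],
], claw=[-0.5, -0.5, -0.5], turn=[0, 0, 0])

```text
clock: 19.3
eef_pos: [564.4, -185.9, 111.1]
tool_rot: [1.0, -0.017, 0.0, 0.0]
contact_force: [-2.1, 0.7, 6.0]
opening: 26.7
grasp_force: 90.1
```

>>> carry_out([
  [0, -0.015, 0],
  [0, -0.035, 0],
  [0, -0.06, 0],
  [0, -0.085, 0],
  [0, -0.11, 0],
  [0, -0.13, 0],
], claw=[-0.5, -0.5, -0.5, -0.5, -0.5, -0.5], turn=[0, 0, 0, 0, 0, 0])

```text
clock: 19.9
eef_pos: [565.6, -159.9, 111.1]
tool_rot: [1.0, -0.016, 0.001, 0.001]
contact_force: [-0.3, -4.7, 4.9]
opening: 26.2
grasp_force: 90.3
```

>>> carry_out([
  [0, -0.02, 0],
  [0, -0.045, 0],
  [0, -0.07, 0],
  [0, -0.095, 0],
  [0, -0.12, 0],
  [0, -0.145, 0],
  [0, -0.17, 0],
  [0, -0.195, 0],
], claw=[-0.5, -0.5, -0.5, -0.5, -0.5, -0.5, -0.5, -0.5], turn=[0, 0, 0, 0, 0, 0, 0, 0])

```text
clock: 20.7
eef_pos: [566.8, -121.0, 111.1]
tool_rot: [1.0, -0.016, 0.001, 0.001]
contact_force: [-0.2, -4.9, 7.0]
opening: 26.3
grasp_force: 90.3
```

>>> carry_out([
  [0, -0.025, 0],
  [0, -0.05, 0],
  [0, -0.075, 0],
  [0, -0.1, 0],
  [0, -0.125, 0],
  [0, -0.15, 0],
  [0, -0.175, 0],
  [0, -0.2, 0],
  [0, -0.225, 0],
  [0, -0.25, 0],
], claw=[-0.5, -0.5, -0.5, -0.5, -0.5, -0.5, -0.5, -0.5, -0.5, -0.5], turn=[0, 0, 0, 0, 0, 0, 0, 0, 0, 0])

```text
clock: 21.7
eef_pos: [568.4, -71.1, 111.1]
tool_rot: [1.0, -0.016, 0.001, 0.001]
contact_force: [0.3, -4.8, 5.3]
opening: 26.1
grasp_force: 90.3
```

>>> carry_out([
  [0, -0.025, 0],
  [0, -0.05, 0],
  [0, -0.075, 0],
  [0, -0.1, 0],
  [0, -0.125, 0],
  [0, -0.15, 0],
  [0, -0.175, 0],
  [0, -0.2, 0],
  [0, -0.225, 0],
  [0, -0.25, 0],
  [0, -0.275, 0],
  [0, -0.3, 0],
], claw=[-0.5, -0.5, -0.5, -0.5, -0.5, -0.5, -0.5, -0.5, -0.5, -0.5, -0.5, -0.5], turn=[0, 0, 0, 0, 0, 0, 0, 0, 0, 0, 0, 0])

```text
clock: 22.9
eef_pos: [570.3, -11.1, 111.0]
tool_rot: [1.0, -0.016, 0.001, 0.001]
contact_force: [-0.5, -5.5, 4.9]
opening: 26.1
grasp_force: 90.4
```

Run:
```python
from plan import *
c=grab('scene'); s=telemetry.sense(); print(s['clock'],s['eef_pos'],s['contact_force'])
cv2.imwrite('pics/mid.png',cv2.resize(c['frame'][150:360,210:450,::-1],None,fx=2.5,fy=2.5))
```

```text
22.95 [570.27084742 -10.39742885 111.04084957] [-0.04694057 -4.4872967   6.58582155]
```

View pics/mid.png

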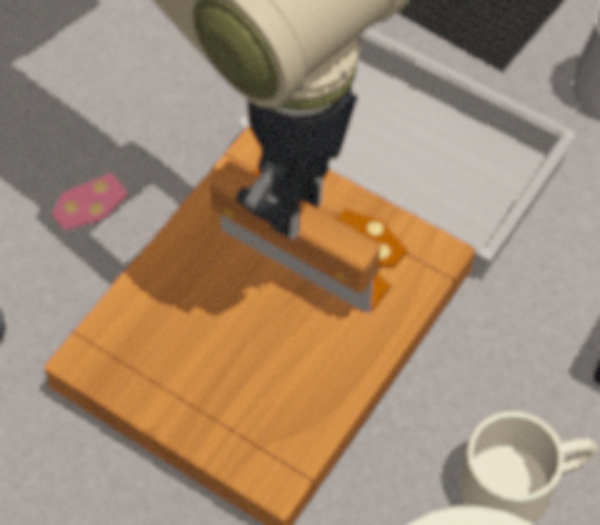

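The picture shows the shards gathered ahead of the blade near (380,240) and none left behind. The stroke continues.

>>> carry_out([
  [0, -0.025, 0],
  [0, -0.05, 0],
  [0, -0.075, 0],
  [0, -0.1, 0],
  [0, -0.125, 0],
  [0, -0.15, 0],
  [0, -0.175, 0],
  [0, -0.2, 0],
  [0, -0.225, 0],
  [0, -0.25, 0],
  [0, -0.275, 0],
  [0, -0.3, 0],
], claw=[-0.5, -0.5, -0.5, -0.5, -0.5, -0.5, -0.5, -0.5, -0.5, -0.5, -0.5, -0.5], turn=[0, 0, 0, 0, 0, 0, 0, 0, 0, 0, 0, 0])

```text
clock: 24.15
eef_pos: [572.2, 48.8, 111.0]
tool_rot: [1.0, -0.016, 0.0, 0.001]
contact_force: [0.6, -5.4, 5.7]
opening: 26.3
grasp_force: 90.4
```

>>> carry_out([
  [0, -0.02, 0],
  [0, -0.04, 0],
  [0, -0.06, 0],
  [0, -0.08, 0],
  [0, -0.1, 0],
  [0, -0.12, 0],
  [0, -0.14, 0],
  [0, -0.16, 0],
  [0, -0.18, 0],
  [0, -0.2, 0],
  [0, -0.2, 0],
], claw=[-0.5, -0.5, -0.5, -0.5, -0.5, -0.5, -0.5, -0.5, -0.5, -0.5, -0.5], turn=[0, 0, 0, 0, 0, 0, 0, 0, 0, 0, 0])

```text
clock: 25.25
eef_pos: [573.4, 89.2, 111.0]
tool_rot: [1.0, -0.016, 0.0, 0.001]
contact_force: [-0.3, -4.4, 6.1]
opening: 26.4
grasp_force: 90.4
```

>>> carry_out([
  [0, -0.02, 0],
  [0, -0.04, 0],
  [0, -0.06, 0],
  [0, -0.08, 0],
  [0, -0.1, 0],
  [0, -0.12, 0],
  [0, -0.12, 0],
  [0, -0.12, 0],
], claw=[-0.5, -0.5, -0.5, -0.5, -0.5, -0.5, -0.5, -0.5], turn=[0, 0, 0, 0, 0, 0, 0, 0])

```text
clock: 26.05
eef_pos: [574.1, 113.2, 110.5]
tool_rot: [1.0, -0.016, -0.0, -0.0]
contact_force: [-0.3, -0.4, -3.1]
opening: 26.1
grasp_force: 89.0
```

>>> carry_out([
  [0, 0, -0.04],
  [0, 0, -0.12],
  [0, 0, -0.24],
  [0, 0, -0.36],
  [0, 0, -0.45],
  [0, 0, -0.48],
  [0, 0, -0.48],
  [0, 0, -0.48],
], claw=[-0.5, -0.5, -0.5, -0.5, -0.5, -0.5, -0.5, -0.5], turn=[0, 0, 0, 0, 0, 0, 0, 0])

```text
clock: 26.85
eef_pos: [573.8, 113.0, 205.7]
tool_rot: [1.0, -0.017, -0.001, 0.0]
contact_force: [-1.3, -0.3, -2.7]
opening: 26.0
grasp_force: 89.1
```

Run:
```python
from plan import *
s=telemetry.sense(); print(s['clock'],s['eef_pos'],phi0(s),s['contact_force'],s['opening'])
plan([(560,-90,207,-1.9),(515,-280,207,-8),(499.3,-373.9,205,-12.2)])
```

```text
26.85 [573.7641903  112.96437212 205.72916042] -1.902284903580207 [-1.27326405 -0.2776898  -2.72280402] 26.011198833363736
[560.  -90.  207.   -1.9] calls 2 slide [-0.0351  1.0165 -0.0064] turn -0.0 dist 203.4
[ 515. -280.  207.   -8.] calls 1 slide [-0.1934  0.9569  0.    ] turn 0.0678 dist 195.3
[ 499.3 -373.9  205.   -12.2] calls 1 slide [-0.0124  0.4759  0.01  ] turn 0.0467 dist 95.2
```

>>> carry_out([
  [-0.005, 0.12, 0],
  [-0.01, 0.3, 0],
  [-0.02, 0.5, 0],
  [-0.03, 0.7, 0],
  [-0.035, 0.9, 0],
  [-0.035, 1, 0],
  [-0.035, 1, 0],
], claw=[-0.5, -0.5, -0.5, -0.5, -0.5, -0.5, -0.5], turn=[0, 0, 0, 0, 0, 0, 0])

```text
clock: 27.55
eef_pos: [560.0, -89.2, 205.3]
tool_rot: [1.0, -0.018, -0.001, -0.0]
contact_force: [0.8, 0.7, -2.1]
opening: 26.5
grasp_force: 89.2
```

>>> carry_out([
  [-0.03, 0.12, 0],
  [-0.06, 0.3, 0],
  [-0.1, 0.5, 0],
  [-0.14, 0.7, 0],
  [-0.18, 0.87, 0],
  [-0.193, 0.957, 0],
  [-0.193, 0.957, 0],
  [-0.193, 0.957, 0],
], claw=[-0.5, -0.5, -0.5, -0.5, -0.5, -0.5, -0.5, -0.5], turn=[0.01, 0.02, 0.04, 0.05, 0.06, 0.068, 0.068, 0.068])

```text
clock: 28.35
eef_pos: [515.9, -275.5, 206.1]
tool_rot: [0.998, -0.07, -0.0, -0.001]
contact_force: [0.1, -0.0, -2.7]
opening: 26.2
grasp_force: 89.4
```

Run:
```python
from plan import *
s=telemetry.sense(); print(s['clock'],s['eef_pos'],phi0(s),s['contact_force'],s['opening'])
plan([(499.6,-374,205,-12.2)])
c=grab('top'); d=grab('scene')
cv2.imwrite('pics/pan.png',np.hstack([cv2.resize(c['frame'][150:290,215:415,::-1],(400,280)),cv2.resize(d['frame'][140:350,210:450,::-1],(400,350))[:280]]))
```

```text
28.35 [ 515.89250896 -275.47126096  206.10310928] -7.975408651083037 [ 0.06752163 -0.02053652 -2.74714363] 26.199713571987594
[ 499.6 -374.   205.   -12.2] calls 1 slide [-0.0123  0.4992  0.0055] turn 0.0469 dist 99.9
```

View pics/pan.png

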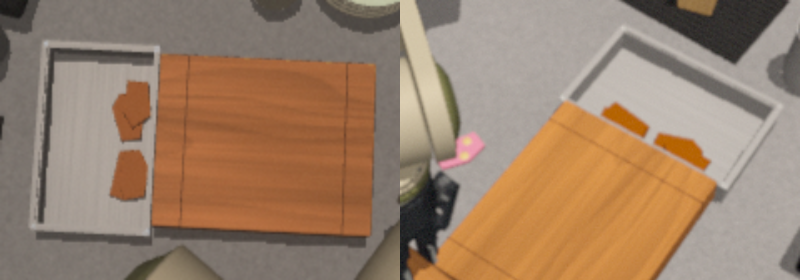

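The board is clean and the shards lie overlapping in the pan, at (130,110) and (128,175) in the left crop. Next I hang the scraper and then check the count and heights.

>>> carry_out([
  [0, 0.1, 0],
  [0, 0.22, 0],
  [-0.01, 0.35, 0],
  [-0.012, 0.45, 0],
  [-0.012, 0.499, 0],
  [-0.012, 0.499, 0],
  [-0.012, 0.499, 0],
  [-0.012, 0.499, 0],
], claw=[-0.5, -0.5, -0.5, -0.5, -0.5, -0.5, -0.5, -0.5], turn=[0.01, 0.02, 0.03, 0.047, 0.047, 0.047, 0.047, 0.047])

```text
clock: 29.25
eef_pos: [499.7, -374.1, 206.8]
tool_rot: [0.994, -0.106, 0.0, -0.0]
contact_force: [0.8, -0.2, -2.2]
opening: 26.3
grasp_force: 89.4
```

Run:
```python
from plan import *
from meas import rect,comp
s=telemetry.sense(); p=np.array(s['eef_pos']); print(s['clock'],p,phi0(s),s['contact_force'],s['opening'])
c=grab('scene'); W=cloud(c); d=W-p; b=np.radians(-12.2); X=np.array([np.cos(b),np.sin(b)]); Y=np.array([-np.sin(b),np.cos(b)]); x=d[...,:2]@X; y=d[...,:2]@Y; z=d[...,2]
m=(c['depth']>0)&(abs(x)<85)&(abs(y)<20)&(z>28)&(z<42)&(abs(x)>20)
x,y,z=x[m],y[m],z[m]
print('x',x.min(),x.max()); 
for a in (x<-30,x>30): print(a.sum(),'z',np.median(z[a]),'y',np.percentile(y[a],[3,97]))
plan([(499.7,-374,94.6,-12.24)])
t=load('top'); W=cloud(t); h=cv2.cvtColor(t['frame'],cv2.COLOR_RGB2HSV); k=np.zeros((480,640),np.uint8); k[180:260,240:291]=1
k&=((h[...,1]>110)&(h[...,2]>60)).astype(np.uint8)
n,l,st,ce=cv2.connectedComponentsWithStats(k)
for i in range(1,n):
    if st[i,4]>40: q=W[l==i]; print('blob',st[i,4],np.round(q.mean(0)),'z',np.round(np.percentile(q[:,2],[5,25,50,75,95]),1),rect(q[:,:2]))
```

```text
29.25 [ 499.69758158 -374.12599905  206.77785603] -12.176162276807629 [ 0.77313572 -0.23808525 -2.19170613] 26.343217084012032
x -25.919675126642986 74.47700601854196
  return _methods._mean(a, axis=axis, dtype=dtype,
  ret = ret.dtype.type(ret / rcount)
Traceback (most recent call last):
IndexError: index -1 is out of bounds for axis 0 with size 0
```

Handle end is at x = +74.5, so the scraper is still centred in the grip. I lower it.

>>> carry_out([
  [0, 0, 0.08],
  [0, 0, 0.16],
  [0, 0, 0.23],
  [0, 0, 0.28],
  [0, 0, 0.31],
  [0, 0, 0.34],
  [0, 0, 0.37],
  [0, 0, 0.4],
  [0, 0, 0.4],
  [0, 0, 0.4],
], claw=[-0.5, -0.5, -0.5, -0.5, -0.5, -0.5, -0.5, -0.5, -0.5, -0.5], turn=[0, 0, 0, 0, 0, 0, 0, 0, 0, 0])

```text
clock: 30.3
eef_pos: [499.4, -375.2, 126.7]
tool_rot: [0.994, -0.107, 0.0, 0.0]
contact_force: [-0.2, -0.4, -3.2]
opening: 26.1
grasp_force: 89.4
```

>>> carry_out([
  [0, 0, 0.03],
  [0, 0, 0.06],
  [0, 0, 0.09],
  [0, 0, 0.115],
  [0, 0, 0.13],
  [0, 0, 0.14],
  [0, 0, 0.14],
  [0, 0, 0.14],
], claw=[-0.5, -0.5, -0.5, -0.5, -0.5, -0.5, -0.5, -0.5], turn=[0, 0, 0, 0, 0, 0, 0, 0])

```text
clock: 31.1
eef_pos: [499.4, -375.2, 98.8]
tool_rot: [0.994, -0.107, 0.0, 0.0]
contact_force: [0.2, 1.0, -2.3]
opening: 26.0
grasp_force: 89.4
```

>>> carry_out([
  [0, -0.005, 0.008],
  [0, -0.005, 0.014],
  [0, -0.005, 0.018],
  [0, -0.005, 0.018],
  [0, -0.005, 0.018],
], claw=[-0.5, -0.5, -0.5, -0.5, -0.5], turn=[0, 0, 0, 0, 0])

```text
clock: 31.6
eef_pos: [499.6, -374.2, 95.0]
tool_rot: [0.994, -0.107, 0.0, 0.0]
contact_force: [0.0, -0.5, -2.6]
opening: 26.6
grasp_force: 89.4
```

>>> carry_out([
  [0, 0, 0.004],
  [0, 0, 0.004],
  [0, 0, 0.004],
], claw=[-0.5, -0.5, -0.5], turn=[0, 0, 0])

```text
clock: 31.9
eef_pos: [499.7, -374.2, 94.7]
tool_rot: [0.994, -0.107, 0.0, 0.0]
contact_force: [-0.5, 0.6, 3.6]
opening: 26.1
grasp_force: 90.1
```

Seated (the force rose by 6 N). Open slowly and retreat.

>>> carry_out([
  [0, 0, 0],
  [0, 0, 0],
  [0, 0, 0],
  [0, 0, 0],
  [0, 0, 0],
  [0, 0, 0],
  [0, 0, 0],
  [0, 0, 0],
  [0, 0, 0],
], claw=[-0.2, 0, 0.3, 0.6, 1, 1, 1, 1, 1], turn=[0, 0, 0, 0, 0, 0, 0, 0, 0], grip_force=20)

```text
clock: 32.8
eef_pos: [499.6, -374.1, 94.2]
tool_rot: [0.994, -0.107, -0.0, 0.0]
contact_force: [0.4, -0.2, -0.1]
opening: 85.9
grasp_force: 0.0
```

>>> carry_out([
  [0, 0, -0.05],
  [0, 0, -0.15],
  [0, 0, -0.3],
  [0, 0, -0.5],
  [0, 0, -0.7],
  [0, 0, -0.8],
  [-0.4, 0.3, -0.8],
  [-0.8, 0.6, -0.8],
  [-0.8, 0.6, -0.8],
], claw=[1, 1, 1, 1, 1, 1, 1, 1, 1], turn=[0, 0, 0, 0, 0, 0, 0, 0, 0])

```text
clock: 33.7
eef_pos: [361.8, -436.9, 255.2]
tool_rot: [0.994, -0.106, 0.0, 0.001]
contact_force: [0.6, -0.7, 0.0]
opening: 85.6
grasp_force: 0.0
```

Run:
```python
from plan import *
from meas import rect,comp
s=telemetry.sense(); print(s['clock'],s['eef_pos'],s['opening'])
c=grab('scene'); W=cloud(c); Z=W[...,2]
def win(x0,y0,x1,y1):
    m=np.zeros((480,640),bool); m[y0:y1,x0:x1]=1; return m&(c['depth']>0)
q=comp(win(145,325,260,440)&(Z>115)&(Z<140)); print('handle',rect(W[q][:,:2]),np.median(Z[q]),'was (498.7,-371.9) 127.9')
t=grab('top'); Wt=cloud(t)
for n,cc,WW,bx in(('top',t,Wt,(235,175,297,270)),('scene',c,W,(290,150,445,262))):
    h=cv2.cvtColor(cc['frame'],cv2.COLOR_RGB2HSV); k=np.zeros((480,640),np.uint8); k[bx[1]:bx[3],bx[0]:bx[2]]=1
    k&=((h[...,1]>100)&(WW[...,2]<48)).astype(np.uint8); l=cv2.connectedComponentsWithStats(k)
    for i in range(1,l[0]):
        if l[2][i,4]>25: q=WW[l[1]==i]; print(n,l[2][i,4],np.round(q.mean(0)),'z',np.round(np.percentile(q[:,2],[5,50,95]),1),rect(q[:,:2]))
a=cv2.resize(t['frame'][165:285,225:305,::-1],None,fx=5,fy=5,interpolation=2); b=cv2.resize(c['frame'][145:265,290:440,::-1],None,fx=2.6,fy=2.6); b=cv2.copyMakeBorder(b,0,600-b.shape[0],0,0,0)
cv2.imwrite('pics/end.png',np.hstack([a,b]))
```

```text
33.7 [ 361.77473984 -436.86167389  255.18788636] 85.60127661754495
handle (array([ 499.3, -371.8]), array([ 31.4, 150. ]), 77.5) 127.41491325731783 was (498.7,-371.9) 127.9
top 410 [617. 133.  13.] z [ 6.5 13.5 19.1] (array([617.3, 135.3]), array([87.5, 52.4]), 1.6)
top 372 [523. 134.  14.] z [ 7.5 14.6 19.2] (array([523.6, 132. ]), array([48.7, 71.2]), 79.3)
scene 270 [525. 140.  14.] z [ 7.7 14.4 18.6] (array([526.1, 140.3]), array([36.3, 70.1]), 82.2)
scene 352 [617. 138.  13.] z [ 6.4 13.2 17.8] (array([617.1, 142.5]), array([40.9, 84.1]), 87.0)
scene 28 [689.  79.  35.] z [20.3 35.9 46.8] (array([689.6,  77.4]), array([29.3,  2. ]), 88.2)
```

View pics/end.png

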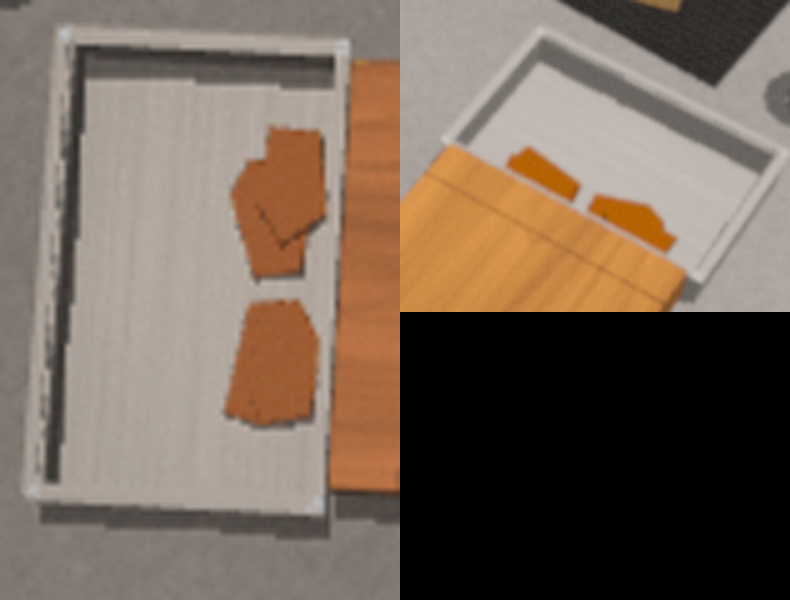

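The right-hand crop and the top crop show two piles in the pan. Their tops are about 14 mm up on a 2 mm floor, which is two 6 mm slabs each, so four shards. The board is clear and the scraper is hung within 1 mm of its first place.

```bash
python3 -c "
from rig import ticket; print(ticket.hand_in())"
```

```text
the job is handed in; nothing more can be done
None
```

I handed the job in at about 34 s, and the interface gave no verdict: the mallet is on the mat, the board is clear with all four shards judged to be in the pan (two stacks, counted by height), and the scraper hangs back in its rack.

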